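Feed a standing bolt into the hanging-bolt chute

ROBOT

A 6-joint arm with a two-finger parallel gripper is mounted at the origin on the work surface. World frame = base frame: x ahead of the robot, y to its left, z up, the work surface at z = 0. Lengths are in m, angles in rad, forces in N, time in s.
With the tool pointing down it reaches from about 0.4 to 0.825 m from the base axis. Payload 7 kg.
Tool frame: the origin (TCP) lies at the very end of the fingers, on their centre line; the grasp point (between the pads) lies 19 mm behind it; x points along the fingers, y is the direction in which the jaws open and shut, and the axes are right-handed (so a half turn about x gives the same grasp; the last joint's range is limited). The gripper opens to 88 mm and grips with 3 to 60 N. Pads are 19 mm wide; open, the fingers measure 130 mm over their backs; the gripper's body (78 mm by 193 mm) begins 47 mm behind the grasp point.
Start: joints at [-0.882, 0.359, 0.012, 0, -1.224, -0.288], TCP at [0.263, -0.621, 0.195] pointing down, gripper open.
Joint ranges: [-3.07, 3.07], [-1.43, 2.12], [-1.02, 1.25], [-3.03, 1.67], [-3.05, -0], [-3.03, 3.03]. Speed limits (rad/s): [2.39, 2.39, 3.01, 3.14, 3.14, 3.14].

INTERFACE

Orientations are given as [roll, pitch, yaw] about the fixed x, y, z axes, in that order (R = Rz(yaw) Ry(pitch) Rx(roll)).
In Python, from station import arm gives the robot as it stands.
- The arm moves only by the shell command python3 -m inch 'ROWS' [OPENING] [FORCE]. ROWS is text: rows parted by semicolons, each of 6 numbers parted by spaces: the shift along the world's x, y, z in units of 30 mm (1.0 is 30 mm), then the turn, a rotation vector about the world's x, y, z in units of 5 degrees (1.0 is 5 degrees). In form: dx dy dz wx wy wz; .... A call has 1 to 12 rows; each row shifts and turns the commanded pose from where the row before left it; what a row does not reach is not made up. A row lasts 1/8 s, in which the tool goes at most 62.5 mm and 10.7 degrees, less where a joint would pass 70% of its speed; a pose out of reach is approached as far as the arm can. A call is refused whole if a number of a shift passes 1 or a number of a turn 1, either way. A call with a gripper value outside its range is refused whole. OPENING is the opening, from 0 (shut) to 1 (fully open), set as the call begins (- or left out, the last holds). The fingers move at their own pace and stop on an object; FORCE is the grip in N (left out, the last holds). Time passes only in rows, so rows that do not move let the fingers close. It gives the time, the measured TCP pose, the force and the opening at its end, in the units of the state.
- arm.get_state(): the state, without advancing time (a new reading comes with each control period).
- arm.grab_frame(name): name is "scene" or "side" or "wrist"; returns a dict with "frame" (400x640x3 uint8, red, green, blue), "range_z" (400x640 float32, m along the optical axis (not along the pixel's ray), 0 where there is no reading), "mtx" (3x3 intrinsics, pixels), "pose" (4x4, takes a point from camera to world coordinates). Camera axes: x right, y up, looking along -z (the intrinsics and any distortion apply to the point x, -y, -z); pixel columns grow to the right and rows downward; lengths in m; the calibration is good to about 2 mm. A picture is of the moment at which its call begins.
- arm.job_done(): hands the job in, once; it reports no verdict.
Trained networks look in a picture, given as the dict that the camera call returned (one of the last four; its "shot" number tells which), for a name from the list of things; names that differ only in an ending like _2 or _b are one class to them, and where a whole thing is asked for, a point or a joint stands for the part that bears it (a point fixed in the world has none). Each returns a list of dicts, best first, with "confidence" (0 to 1); they miss things now and then, are a little off and sometimes report something else, mostly with a low value. They report only what shows in the picture. A call takes as long as a camera call. They do not tell look-alikes from the thing itself.
- arm.search_frame(picture, target): "extent" ([centre column, centre row, width, height] as shares, 0 to 1, of the picture: columns of its width, rows of its height, round what is visible of it).
- arm.masks_of(picture, target): "mask" (400x640 bool, what is visible of it) and "extent" ([centre column, centre row, width, height] as shares, 0 to 1, of the picture: columns of its width, rows of its height, round what is visible of it).
- arm.place_of(picture, target): "position" ([column, row] as shares, 0 to 1, of the picture: columns of its width, rows of its height: a listed point, or the origin of a listed thing).
The state is a dict: "t": time; "q": joint angles; "qd": joint speeds; "joint_efforts": joint torques, N m; "eef_pos": TCP position; "ee_rot": TCP orientation; "force": force on the tool from outside, world axes, zero at the start; "moment": the same for the moment, N m; "width": finger opening in m.
Only numpy, scipy, OpenCV 4.12 (cv2) and the standard library are available. Lean on these libraries where they do the work, as an engineer would, in place of code of your own. Each camera call takes 0.05 s, during which the arm holds its last target. There are 200 camera calls.

TASK

Three long hexagon bolts stand on their heads in the red tray. Take the yellow zinc-plated one, lay it on its side on the green rubber mat and let go of it, then take hold of it again and set it down, without dropping it, over the slot at the open upper end of the chute, so that its shank swings down through the slot and it slides down to hang by its head at the red end stop, thread downward. Leave the two black bolts standing where they are and do not disturb the other things on the bench.

Things in the scene. Friction and masses are not known exactly. Their poses are not given: they have to be found in the camera images.
- bolt_center (a point): centre of the yellow zinc-plated steel bolt, 114 mm long in all: shank 100 mm long, 20 mm thick; hexagon head 14 mm thick, 34 mm across flats, 39 over corners; 0.34 kg. z axis runs from head to threaded tip (so up while it stands on its head); head's outer face 57 mm along -z, tip 57 mm along +z. Lying on its side it rests on a flat of the head and the tip's rim and hardly rolls
- black_bolt_a_center (a point): centre of a black bolt of the same size that stands on its head in the tray; z axis up. Not to be disturbed
- black_bolt_b_center (a point): centre of the other black bolt, the same
- tray: red sheet-steel tray, fixed, 100 mm (its x) by 250 mm (its y), walls 22 mm high and 4 mm thick, floor 4 mm thick; origin under its centre on the bench. The three bolts stand in a row along its y, 80 mm apart, on its floor; which stands where varies
- mat: green rubber mat, fixed flat on the bench, 230 mm (its x) by 150 mm (its y), 4 mm thick; origin under its centre on the bench
- track: sloping track of the bolt chute, fixed on its stand, 25 degrees downhill, 220 mm long: two slippery white-topped rails (each 12 mm wide, 18 mm deep) with an open slot 25 mm wide between them; the shank drops through, the head is caught. Origin: slot's centre line at the upper end, level with the rail tops, 232 mm above the bench; x downhill along the slot, y across it, z square to the rails, up
- load_point (a point): where the head goes: slot's centre line, level with the rail tops, 20 mm down the track from its open upper end (axes as the track's). The track's first 87 mm is bare; beyond it side guards 49 mm apart (flared to 66 mm at their start) stand 32 mm above the rails. A bolt laid along the slot, head here and shank downhill, swings down through the slot when let go and slides off by itself
- stop_point (a point): slot's centre line, level with the rail tops, at the face of the red stop plate across the lower end (axes as the track's). The plate stands 34 mm above the rails. Under the slot all is free down to the base plate
- chute: stand of the chute: aluminium base plate 250 x 150 x 10 mm with four posts outside the rails; origin under the base plate's centre on the bench, its x in the downhill direction (level)
- spray_can_center (a point): blue spray can, 58 mm in diameter, 190 mm tall, standing; point at half height. A bystander
- tape_roll: yellow roll of tape lying flat, 90 mm in diameter, 24 mm high; origin under its centre. A bystander
- nut: steel hexagon nut lying flat, 34 mm across flats, 18 mm high; origin under its centre. A bystander
- drill: orange and black cordless drill standing on its battery, 210 mm high, about 200 mm long; origin under its battery. A bystander
- pen_cup: black cup with pens, 76 mm in diameter, 100 mm high; origin under its centre. A bystander
Not all that is in view belongs to the job. There is more than one size of the part that bears bolt_center; the job needs the larger.

How it is judged:
On the way:
1. the yellow bolt lies on its side on the green mat, let go and still (angle between bolt_center's own z axis and vertical between 1.35 and 1.8 rad and z of bolt_center in the frame of mat below 0.04 m and x of bolt_center in the frame of mat between -0.115 and 0.115 m and y of bolt_center in the frame of mat between -0.075 and 0.075 m and contact force between bolt and the fingers below 0.05 N and linear speed of bolt below 0.05 m/s), for 0.2 s.
At the end, for the whole second after the job is handed in: the yellow bolt hangs in the slot by its head, let go and still, head at the red stop (its centre 155 to 225 mm down the track, within 12 mm of the slot's middle, 25 to 60 mm below the rail tops), thread down within 42 degrees; the other things where they were (x of bolt_center in the frame of track between 0.155 and 0.225 m and y of bolt_center in the frame of track between -0.012 and 0.012 m and z of bolt_center in the frame of track between -0.06 and -0.025 m and angle between bolt_center's own z axis and vertical above 2.4 rad and linear speed of bolt below 0.03 m/s and contact force between bolt and the fingers below 0.05 N); the robot touches nothing.
It fails at once if a black bolt is moved by more than 30 mm or tipped over (distance of any of black_bolt_a_center, black_bolt_b_center from where it was at the start of the episode above 0.03 m).
It fails at once if another thing on the bench is moved by more than 40 mm or tipped over (distance of any of spray_can_center, tape_roll, nut, drill, pen_cup from where it was at the start of the episode above 0.04 m or angle between any of pen_cup, drill's own z axis and vertical above 0.5 rad).
It fails at once if the bolt is dropped on the chute from well above the rails (in free fall faster than 0.7 m/s above the rail tops, as after a fall of more than 25 mm) (z of bolt_center in the frame of track above 0.025 m and contact force between bolt and anything else below 0.02 N and linear speed of bolt above 0.7 m/s and x of bolt_center in the frame of track between -0.1 and 0.3 m and y of bolt_center in the frame of track between -0.1 and 0.1 m).
It also fails if it takes over 54 s, if anything falls off the work surface, if the arm or the gripper's body presses on something with over 40 N, if the wrist force passes 120 N, or if a joint passes its speed limit or range.

## Working session

There is one attempt and no reset: what is moved stays moved. The work goes in short steps, Python scripts to look and compute and a shell command to move; the robot and the scene stay as the last step left them, time stands still between calls to the robot, and variables do not carry over. Pictures are saved under pics/ and viewed, about 8 in all and at most 12, crops included, and the job is handed in when it is done.

```bash
ls; mkdir -p pics; cat > h.py <<'E'
import numpy as np, cv2
from station import arm
from scipy.spatial.transform import Rotation as R
def save(f,name,box=None,scale=1):
    im=f["frame"][:,:,::-1]
    if box: im=im[box[1]:box[3],box[0]:box[2]]
    cv2.imwrite(f"pics/{name}.png",cv2.resize(im,None,fx=scale,fy=scale,interpolation=cv2.INTER_CUBIC))
def cloud(f):
    z=f["range_z"]; K=f["mtx"]; v,u=np.mgrid[:400,:640]
    p=np.stack([(u+.5-K[0,2])/K[0,0]*z,-(v+.5-K[1,2])/K[1,1]*z,-z],-1)
    w=p@f["pose"][:3,:3].T+f["pose"][:3,3]; w[z==0]=np.nan
    return w
E
python3 - <<'E'
from h import *
s=arm.get_state(); print({k:np.round(v,3) for k,v in s.items()})
fs=[arm.grab_frame(n) for n in("scene","side")]
for f,n in zip(fs,("scene","side")):
    save(f,n+"0"); print(n,f.keys(),f["mtx"].round(1).tolist(),f["pose"].round(3).tolist())
    np.savez(n+"0.npz",**{k:f[k] for k in("frame","range_z","mtx","pose")})
    w=cloud(f)
    for t in("bolt_center","black_bolt_a_center","tray","mat","track","load_point","stop_point","chute","spray_can_center","drill","pen_cup","nut","tape_roll"):
        for r in arm.place_of(f,t)[:4]:
            c,rr=r["position"]; u,v=int(c*640),int(rr*400)
            print(t,round(r["confidence"],2),u,v,w[min(v,399),min(u,639)].round(3))
E
```

```text
pics
{'t': np.float64(0.0), 'q': array([-0.882,  0.359,  0.011, -0.   , -1.224, -0.288]), 'qd': array([-0.   ,  0.001, -0.001, -0.   , -0.002, -0.   ]), 'joint_efforts': array([-0.0000e+00, -5.8271e+01,  2.9304e+01,  6.9970e+00,  7.0000e-03,
       -0.0000e+00]), 'eef_pos': array([ 0.263, -0.621,  0.195]), 'ee_rot': array([1.663, 1.569, 2.063]), 'force': array([-0.816,  0.963,  0.407]), 'moment': array([ 0.023, -0.011,  0.006]), 'width': np.float64(0.088)}
scene dict_keys(['frame', 'range_z', 'mtx', 'pose', 'shot']) [[410.3, 0.0, 318.7], [0.0, 410.3, 200.8], [0.0, 0.0, 1.0]] [[0.143, -0.532, 0.835, 1.55], [0.99, 0.077, -0.121, -0.117], [-0.0, 0.844, 0.537, 0.765], [0.0, 0.0, 0.0, 1.0]]
bolt_center 0.72 163 162 [-0.019 -0.529 -0.002]
bolt_center 0.65 402 220 [0.772 0.202 0.188]
bolt_center 0.47 441 246 [0.716 0.348 0.046]
black_bolt_a_center 0.52 426 197 [0.497 0.385 0.067]
black_bolt_a_center 0.47 328 262 [0.797 0.016 0.099]
black_bolt_a_center 0.3 407 221 [0.78  0.212 0.19 ]
tray 0.61 409 223 [0.551 0.317 0.011]
tray 0.44 318 236 [0.568 0.025 0.004]
mat 0.7 320 237 [0.573 0.03  0.00
[... 1050 characters left out ...]
24 -0.25   0.057]
mat 0.61 339 260 [0.529 0.032 0.003]
mat 0.54 260 225 [0.765 0.069 0.042]
track 0.67 438 125 [ 0.508 -0.745 -0.001]
load_point 0.69 437 124 [ 0.453 -0.405  0.219]
load_point 0.6 328 165 [ 0.729 -0.253  0.048]
stop_point 0.75 385 173 [ 0.517 -0.197  0.153]
stop_point 0.64 399 193 [ 0.472 -0.225  0.074]
chute 0.86 403 194 [ 0.462 -0.234  0.068]
spray_can_center 0.88 231 243 [0.735 0.21  0.134]
drill 0.73 331 165 [ 0.717 -0.251  0.055]
drill 0.71 403 189 [ 0.464 -0.227  0.093]
drill 0.44 441 123 [ 0.503 -0.766 -0.001]
pen_cup 0.83 262 226 [0.762 0.066 0.036]
pen_cup 0.47 231 244 [0.736 0.21  0.129]
nut 0.65 289 237 [0.684 0.045 0.015]
tape_roll 0.31 288 237 [0.686 0.048 0.018]
```

View pics/scene0.png

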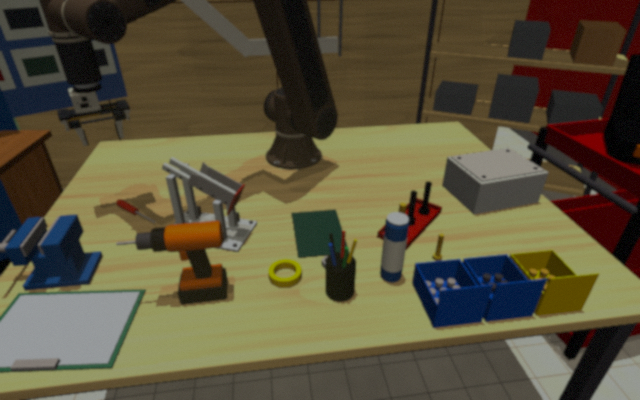

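View pics/side0.png

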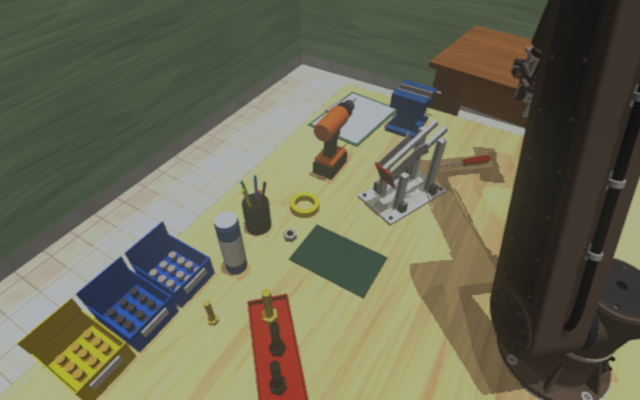

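The job's bolt is the yellow one in the red tray at side pixel (270,304), at the end of the row. Things that could be mistaken for it are the small yellow bolt on the bench (209,311), the yellow-bin bolts (90,350), and the black bolts (277,337) and (277,375). The mat is at (339,260) and the chute's upper end at (437,124), leading down to the stop at (385,173). I'll check the choice in a crop and measure.

```bash
cat >> h.py <<'E'
def ray(f,u,v,z):
    K=f["mtx"]; d=f["pose"][:3,:3]@np.array([(u-K[0,2])/K[0,0],-(v-K[1,2])/K[1,1],-1]); o=f["pose"][:3,3]
    return o+d*(z-o[2])/d[2]
E
python3 - <<'E'
from h import *
F={n:dict(np.load(n+"0.npz")) for n in("scene","side")}
P=lambda n,u,v,z:print(n,u,v,ray(F[n],u,v,z).round(3))
P("side",270,304,.061);P("side",275,376,.061);P("side",278,347,0);P("side",339,260,.004);P("scene",320,237,.004)
P("side",437,124,.2235);P("scene",172,161,.2235);P("side",385,173,.139);P("scene",233,197,.139)
P("scene",409,223,0)
save(F["side"],"crop1",(180,270,340,400),4)
# yellow bolt points
f=F["side"];w=cloud(f);hsv=cv2.cvtColor(f["frame"],cv2.COLOR_RGB2HSV)
p=w[280:325,255:285].reshape(-1,3);h=hsv[280:325,255:285].reshape(-1,3)
m=(p[:,2]>.03)&(h[:,1]>60);q=p[m]
for a in np.arange(.03,.13,.01):
    k=q[(q[:,2]>=a)&(q[:,2]<a+.01)]
    if len(k):print(round(a,2),len(k),k.mean(0).round(3),k.min(0).round(3),k.max(0).round(3))
# tray: red; mat: green
red=((hsv[...,0]<6)|(hsv[...,0]>174))&(hsv[...,1]>150); 
p=w[red&(w[...,2]<.04)&(w[...,1]>.15)];print("tray",cv2.minAreaRect(p[:,:2].astype(np.float32)),len(p))
g=(hsv[...,0]>45)&(hsv[...,0]<95)&(hsv[...,1]>60)
for n in F:
    ww=cloud(F[n]);hh=cv2.cvtColor(F[n]["frame"],cv2.COLOR_RGB2HSV);g=(hh[...,0]>45)&(hh[...,0]<95)&(hh[...,1]>50)
    p=ww[g&(abs(ww[...,2])<.02)&(abs(ww[...,0]-.55)<.15)&(abs(ww[...,1]-.03)<.13)];print("mat",cv2.minAreaRect(p[:,:2].astype(np.float32)),len(p))
# rails: points consistent with plane
for n in F:
    ww=cloud(F[n]).reshape(-1,3)
    a=np.array([.45,-.39]);d=np.array([.10,.19]);d/=np.linalg.norm(d);from scipy.optimize import minimize
    k=ww[(ww[:,2]>.14)&(ww[:,2]<.24)&(ww[:,0]>.35)&(ww[:,0]<.65)&(ww[:,1]>-.5)&(ww[:,1]<-.15)]
    s=(k[:,:2]-a)@d; off=k[:,2]-(.2235-np.tan(np.radians(25))*s)
    r=k[abs(off)<.008]; c=(r[:,:2]-a)@np.array([-d[1],d[0]]); s=(r[:,:2]-a)@d
    print(n,len(k),len(r)); 
    for x in np.arange(-.03,.2,.025):
        cc=c[(s>=x)&(s<x+.025)]; print(round(x,3),np.histogram(cc,np.arange(-.05,.051,.005))[0])
E
```

```text
side 270 304 [0.59  0.262 0.061]
side 275 376 [0.487 0.388 0.061]
side 278 347 [0.534 0.316 0.   ]
side 339 260 [0.531 0.032 0.004]
scene 320 237 [0.571 0.029 0.004]
side 437 124 [ 0.454 -0.4    0.224]
scene 172 161 [ 0.436 -0.385  0.224]
side 385 173 [ 0.524 -0.214  0.139]
scene 233 197 [ 0.522 -0.218  0.139]
scene 409 223 [0.534 0.322 0.   ]
0.03 22 [0.586 0.272 0.034] [0.58  0.261 0.03 ] [0.597 0.277 0.04 ]
0.04 17 [0.586 0.272 0.044] [0.581 0.26  0.04 ] [0.594 0.277 0.048]
0.05 17 [0.585 0.273 0.054] [0.58  0.265 0.05 ] [0.593 0.277 0.059]
0.06 21 [0.585 0.272 0.064] [0.58  0.263 0.061] [0.597 0.277 0.069]
0.07 20 [0.586 0.272 0.074] [0.581 0.261 0.071] [0.595 0.278 0.08 ]
0.08 21 [0.586 0.273 0.085] [0.58  0.265 0.08 ] [0.597 0.278 0.09 ]
0.09 21 [0.586 0.272 0.095] [0.581 0.262 0.091] [0.596 0.278 0.1  ]
0.1 25 [0.586 0.272 0.105] [0.581 0.26  0.1  ] [0.598 0.277 0.11 ]
0.11 89 [0.577 0.28  0.117] [0.526 0.258 0.111] [0.6   0.323 0.12 ]
0.12 1 [0.526 0.317 0.121] [0.526 0.317 0.121] [0.526 0.317 0.121]
tray ((0.5342837572097778, 0.324662983417511), (0.09417478740215302, 0.24623
[... 874 characters left out ...]
]
0.195 [0 0 0 0 0 0 0 0 0 0 0 0 0 0 0 0 0 0 0 0]
side 1762 674
-0.03 [0 0 0 0 0 0 2 2 3 0 0 0 0 1 6 6 0 0 0 0]
-0.005 [ 0  0  0  0  0  0 10 12 25  3  0  0  0  7 12 16 17  0  0  0]
0.02 [ 0  0  1  1  1  0  6  8 21 10  0  0  0  0 12 14 23  2  0  0]
0.045 [ 0  0  0  0  0  1  0 14 12 25  0  0  0  0  3  8 13  3  0  3]
0.07 [ 0  0  0  0  0  4  5  8 13 26  5  0  0  0  0  0  0  5 22  5]
0.095 [ 0  0  0  0  0  0  0  6 13 14 23  0  0  0  0  0  0  0 25  0]
0.12 [ 0  0  0  0  0  0  0  0 15 12 27  4  0  0  0  0  0  0 19  5]
0.145 [ 0  0  0  0  0  0  0  0  9 14 16 15  0  0  0  0  0  0  9 17]
0.17 [ 0  0  0  0  0  0  0  0  3  8  5  6  0  0  0  0  0  0  0 10]
0.195 [0 0 0 0 0 0 0 0 0 0 0 0 0 0 0 0 0 0 0 0]
```

View pics/crop1.png

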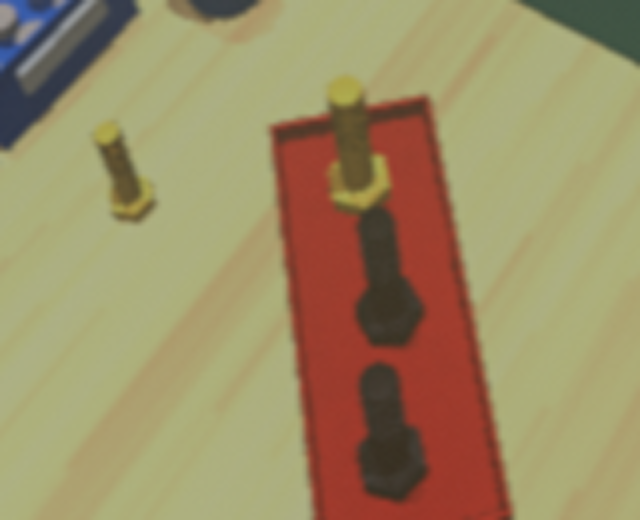

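The crop confirms the choice: the yellow bolt stands at the tray's near-mat end, about (0.591, 0.266), which agrees with the tray geometry. The small yellow bolt stands outside the tray. The plan is to grip the shank high with the tool 45° below horizontal, heading about 40°, then pitch it down to lay the bolt on the mat.

```bash
cat >> h.py <<'E'
def Rt(head,pitch,flip=False):
    a,p=np.radians([head,pitch]); x=np.array([np.cos(a)*np.cos(p),np.sin(a)*np.cos(p),-np.sin(p)])
    y=np.array([-np.sin(a),np.cos(a),0])*(-1 if flip else 1); return np.stack([x,y,np.cross(x,y)],1)
def go(pt,head,pitch,back=0.019,flip=None):
    """rows needed so that the point `back` behind TCP sits at pt"""
    s=arm.get_state(); R0=R.from_euler("xyz",s["ee_rot"]).as_matrix()
    for fl in (False,True):
        if flip is not None and fl!=flip: continue
        T=Rt(head,pitch,fl); tcp=np.array(pt)+back*T[:,0]
        rv=np.degrees(R.from_matrix(T@R0.T).as_rotvec())/5; d=(tcp-s["eef_pos"])/.03
        print("flip",fl,"shift",d.round(2),"turn",rv.round(2),"rows>=",max(abs(d).max(),abs(rv).max()).round(1))
    print("t",round(float(s["t"]),2),"tcp",s["eef_pos"].round(4),"x",R0[:,0].round(3),"y",R0[:,1].round(3),"q",s["q"].round(2),"w",round(float(s["width"]),4),"F",s["force"].round(1))
E
python3 -c "
from h import *
a=np.radians(40);p=np.array([.591,.266,.095])-.09*Rt(40,45)[:,0]
go(p,40,45)"
```

```text
flip False shift [ 9.64 28.51 -1.68] turn [ 4.72 -7.7   3.23] rows>= 28.5
flip True shift [ 9.64 28.51 -1.68] turn [ 10.82   6.63 -30.3 ] rows>= 30.3
t 1.4 tcp [ 0.2633 -0.6215  0.1955] x [ 0. -0. -1.] y [-0.39   0.921 -0.   ] q [-0.88  0.36  0.01 -0.   -1.22 -0.29] w 0.0874 F [-0.5  0.   0.4]
```

```bash
python3 -m inch '0.1 0.95 1 0.16 -0.26 0.11; 0.1 0.95 1 0.16 -0.26 0.11; 0.1 0.95 1 0.16 -0.26 0.11; 0.2 0.95 1 0.16 -0.26 0.11; 0.2 0.95 1 0.16 -0.26 0.11; 0.3 0.95 1 0.16 -0.26 0.11; 0.3 0.95 0 0.16 -0.26 0.11; 0.3 0.95 0 0.16 -0.26 0.11; 0.4 0.95 0 0.16 -0.26 0.11; 0.4 0.95 0 0.16 -0.26 0.11; 0.4 0.95 0 0.16 -0.26 0.11; 0.4 0.95 0 0.16 -0.26 0.11' 0.5 20 && python3 -m inch '0.4 0.95 0 0.16 -0.26 0.11; 0.4 0.95 0 0.16 -0.26 0.11; 0.4 0.95 0 0.16 -0.26 0.11; 0.4 0.95 0 0.16 -0.26 0.11; 0.4 0.95 0 0.16 -0.26 0.11; 0.4 0.95 0 0.16 -0.26 0.11; 0.4 0.95 0 0.16 -0.26 0.11; 0.4 0.95 0 0.16 -0.26 0.11; 0.4 0.95 0 0.16 -0.26 0.11; 0.4 0.95 0 0.16 -0.26 0.11; 0.4 0.95 0 0.16 -0.26 0.11; 0.4 0.95 0 0.16 -0.26 0.11'
python3 -c "
from h import *
a=np.radians(40);p=np.array([.591,.266,.095])-.09*Rt(40,45)[:,0]
go(p,40,45,flip=False)"
```

```text
t: 2.9
eef_pos: [0.3594, -0.2776, 0.3743]
ee_rot: [0.098, 1.25, 0.616]
force: [-0.3, 0.0, -0.3]
width: 0.0435
t: 4.4
eef_pos: [0.5027, 0.0639, 0.3743]
ee_rot: [0.034, 0.933, 0.674]
force: [-0.7, -0.6, -0.1]
width: 0.0436
flip False shift [ 1.66  5.66 -7.63] turn [ 0.87 -1.47  0.58] rows>= 7.6
t 4.4 tcp [0.5027 0.0639 0.3743] x [ 0.466  0.372 -0.803] y [-0.602  0.798  0.02 ] q [ 0.34 -0.33 -0.37 -0.25 -0.94 -1.18] w 0.0436 F [-0.7 -0.6 -0.1]
```

```bash
python3 -m inch '0.2 0.8 -0.9 0.11 -0.18 0.07; 0.2 0.8 -0.9 0.11 -0.18 0.07; 0.2 0.7 -1 0.11 -0.18 0.07; 0.2 0.7 -1 0.11 -0.18 0.07; 0.2 0.7 -1 0.11 -0.18 0.07; 0.2 0.7 -1 0.11 -0.18 0.07; 0.2 0.7 -0.9 0.11 -0.18 0.07; 0.2 0.6 -0.9 0.11 -0.18 0.07; 0 0 0 0 0 0'
python3 - <<'E'
from h import *
p=np.array([.591,.266,.095])-.09*Rt(40,45)[:,0]
go(p,40,45,flip=False)
f=arm.grab_frame("wrist"); save(f,"wrist1"); w=cloud(f)
np.savez("wrist1.npz",**{k:f[k] for k in("frame","range_z","mtx","pose")})
hsv=cv2.cvtColor(f["frame"],cv2.COLOR_RGB2HSV)
for r in arm.place_of(f,"bolt_center")[:3]: 
    u,v=r["position"][0]*640,r["position"][1]*400; print(r["confidence"],u,v,ray(f,u,v,.061).round(4))
m=(abs(w[...,0]-.591)<.03)&(abs(w[...,1]-.266)<.03)&(w[...,2]>.03)
for a in np.arange(.03,.13,.01):
    k=w[m&(w[...,2]>=a)&(w[...,2]<a+.01)]
    if len(k): print(round(a,2),len(k),k.mean(0).round(4),k.min(0).round(3),k.max(0).round(3))
E
```

```text
t: 5.52
eef_pos: [0.5521, 0.2278, 0.1478]
ee_rot: [0.014, 0.793, 0.71]
force: [0.9, 0.6, 1.3]
width: 0.0437
flip False shift [ 0.02  0.2  -0.08] turn [-0.02 -0.14 -0.02] rows>= 0.2
t 5.53 tcp [0.5521 0.2278 0.1478] x [ 0.532  0.457 -0.713] y [-0.644  0.765  0.01 ] q [ 0.71 -0.02 -0.81 -0.23 -0.   -1.35] w 0.0437 F [0.9 0.6 1.3]
0.75 319.68 169.52 [0.5941 0.2652 0.061 ]
0.65 310.4 221.20000000000002 [0.6733 0.3196 0.061 ]
0.03 202 [0.5887 0.2629 0.0348] [0.584 0.257 0.03 ] [0.6   0.275 0.04 ]
0.04 223 [0.5886 0.2626 0.045 ] [0.584 0.257 0.04 ] [0.6   0.274 0.05 ]
0.05 224 [0.5885 0.2629 0.0551] [0.584 0.257 0.05 ] [0.6   0.275 0.06 ]
0.06 236 [0.5884 0.2628 0.0649] [0.584 0.257 0.06 ] [0.599 0.274 0.07 ]
0.07 261 [0.5885 0.2626 0.0751] [0.584 0.257 0.07 ] [0.6   0.275 0.08 ]
0.08 266 [0.5883 0.2629 0.0851] [0.584 0.257 0.08 ] [0.6   0.275 0.09 ]
0.09 281 [0.5884 0.2625 0.095 ] [0.584 0.257 0.09 ] [0.599 0.276 0.1  ]
0.1 300 [0.5883 0.2627 0.105 ] [0.583 0.257 0.1  ] [0.599 0.275 0.11 ]
0.11 423 [0.5911 0.2648 0.1151] [0.584 0.257 0.11 ] [0.604 0.277 0.118]
```

View pics/wrist1.png

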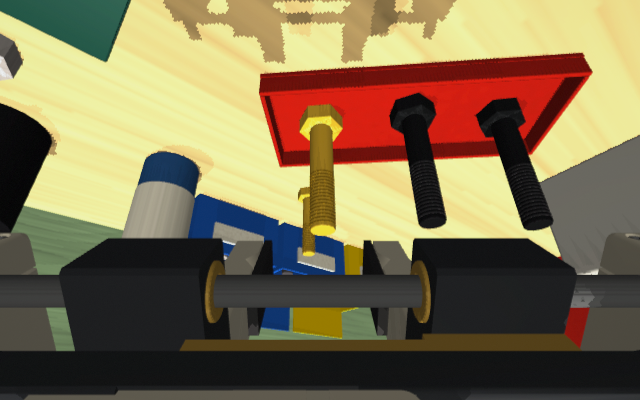

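The yellow bolt is in line between the fingers (320,170–235) and the black ones are to the right (425, 535). Joint 5 is at its limit at 45°, so I'll steepen the pitch to 60°.

```bash
python3 -c "
from h import *
b=np.array([.594,.267,.094])
go(b-.07*Rt(40,60)[:,0],40,60,flip=False)
go(b,40,60,flip=False)"
```

```text
flip False shift [ 0.69  0.75 -0.44] turn [-1.96  2.21 -0.03] rows>= 2.2
t 5.62 tcp [0.5537 0.228  0.1514] x [ 0.535  0.458 -0.71 ] y [-0.645  0.764  0.007] q [ 0.71 -0.03 -0.81 -0.22 -0.   -1.36] w 0.0442 F [ 0.5 -0.6  0.5]
flip False shift [ 1.58  1.5  -2.46] turn [-1.96  2.21 -0.03] rows>= 2.5
t 5.62 tcp [0.5537 0.228  0.1514] x [ 0.535  0.458 -0.71 ] y [-0.645  0.764  0.007] q [ 0.71 -0.03 -0.81 -0.22 -0.   -1.36] w 0.0442 F [ 0.5 -0.6  0.5]
```

```bash
python3 -m inch '0.2 0.25 0.1 -0.65 0.74 0; 0.25 0.25 -0.2 -0.65 0.74 0; 0.25 0.25 -0.3 -0.65 0.74 0; 0 0 0 0 0 0; 0 0 0 0 0 0'
python3 -c "
from h import *
go([.594,.267,.094],40,60,flip=False)"
```

```text
t: 6.25
eef_pos: [0.5745, 0.2434, 0.1392]
ee_rot: [0.007, 1.017, 0.707]
force: [0.3, 0.8, 0.0]
width: 0.0438
flip False shift [ 0.89  0.99 -2.06] turn [-0.25  0.24 -0.03] rows>= 2.1
t 6.25 tcp [0.5745 0.2434 0.1392] x [ 0.4    0.341 -0.851] y [-0.645  0.764  0.004] q [ 0.72  0.06 -0.69  0.02 -0.27 -1.61] w 0.0438 F [0.3 0.8 0. ]
```

```bash
python3 -m inch '0.22 0.25 -0.5 0 0 0; 0.22 0.25 -0.5 0 0 0; 0.22 0.25 -0.52 0 0 0; 0.22 0.24 -0.52 0 0 0; 0 0 0 0 0 0; 0 0 0 0 0 0' && python3 -m inch '0 0 0 0 0 0; 0 0 0 0 0 0; 0 0 0 0 0 0; 0 0 0 0 0 0; 0 0 0 0 0 0' 0 40
python3 -c "
from h import *
go([.594,.267,.094],40,60,flip=False)"
```

```text
t: 7.0
eef_pos: [0.6008, 0.2733, 0.0781]
ee_rot: [0.008, 1.018, 0.708]
force: [0.5, -0.6, 0.5]
width: 0.0436
t: 7.62
eef_pos: [0.6014, 0.2741, 0.0778]
ee_rot: [0.008, 1.017, 0.708]
force: [-0.6, 0.1, 3.4]
width: 0.0174
flip False shift [-0.01 -0.03 -0.01] turn [-0.26  0.23 -0.04] rows>= 0.3
t 7.62 tcp [0.6014 0.2741 0.0778] x [ 0.399  0.342 -0.851] y [-0.645  0.764  0.004] q [ 0.73  0.21 -0.73  0.12 -0.08 -1.72] w 0.0174 F [-0.6  0.1  3.4]
```

```bash
python3 -m inch '0 0 0.3 0 0 0; 0 0 0.8 0 0 0; 0 0 1 0 0 0; 0 0 1 0 0 0; 0 0 1 0 0 0; 0 0 1 0 0 0; 0 -0.5 0.4 0 0 0; 0 -0.5 0 0 0 0' - 50
python3 -c "
from h import *
go([.562,.049,.11],40.3,130,flip=False)"
```

```text
t: 8.62
eef_pos: [0.6002, 0.2436, 0.243]
ee_rot: [0.01, 1.019, 0.711]
force: [0.0, 0.1, -4.7]
width: 0.0168
flip False shift [-1.58 -6.75 -4.92] turn [-9.3  10.9   0.05] rows>= 10.9
t 8.62 tcp [0.6002 0.2436 0.243 ] x [ 0.398  0.342 -0.851] y [-0.646  0.763  0.005] q [ 0.67 -0.01 -0.46 -0.04 -0.57 -1.52] w 0.0168 F [ 0.   0.1 -4.7]
```

```bash
python3 -m inch '-0.13 -0.56 0 -0.77 0.91 0; -0.13 -0.56 0 -0.77 0.91 0; -0.13 -0.56 0 -0.77 0.91 0; -0.13 -0.56 0 -0.77 0.91 0; -0.13 -0.56 -0.6 -0.77 0.91 0; -0.13 -0.56 -0.6 -0.77 0.91 0; -0.13 -0.56 -0.6 -0.77 0.91 0; -0.13 -0.56 -0.6 -0.77 0.91 0; -0.13 -0.56 -0.6 -0.77 0.91 0; -0.13 -0.56 -0.6 -0.77 0.91 0; -0.13 -0.56 -0.6 -0.77 0.91 0; -0.13 -0.56 -0.6 -0.77 0.91 0' && python3 -m inch '0 0 0 0 0 0; 0 0 0 0 0 0; 0 0 0 0 0 0'
python3 - <<'E'
from h import *
go([.562,.049,.054],40.3,130,flip=False)
f=arm.grab_frame("side"); save(f,"side2",(200,100,520,340),2.5)
E
```

```text
t: 10.12
eef_pos: [0.5542, 0.0427, 0.0975]
ee_rot: [3.138, 0.873, -2.447]
force: [1.2, 0.4, -3.1]
width: 0.017
t: 10.5
eef_pos: [0.5552, 0.0428, 0.1006]
ee_rot: [-3.141, 0.88, -2.442]
force: [0.2, 0.6, 0.8]
width: 0.0011
flip False shift [-0.08 -0.06 -2.04] turn [-0.05  0.06  0.06] rows>= 2.0
t 10.5 tcp [0.5552 0.0428 0.1006] x [-0.488 -0.41  -0.77 ] y [-0.643  0.766 -0.001] q [ 0.52  0.67  0.04  0.12 -1.62 -1.43] w 0.0011 F [0.2 0.6 0.8]
```

View pics/side2.png

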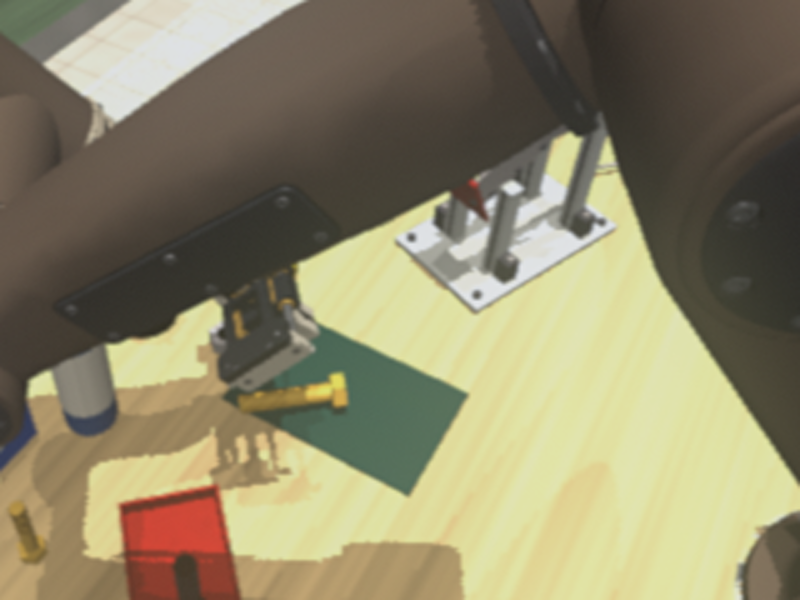

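The bolt slipped out of the grip and landed at about crop (295,395), near the mat's edge. I'll raise the arm and measure how it rests.

```bash
python3 -m inch '0 0 0.8 0 0 0; 0 0 1 0 0 0; 0 0 1 0.6 -0.7 0; 0 0 1 0.7 -0.9 0; 0 0 0 0.7 -0.9 0; 0 0 0 0.7 -0.9 0; 0 0 0 0.7 -0.9 0; 0 0 0 0.7 -0.9 0; 0 0 0 0.7 -0.9 0; 0 0 0 0 0 0; 0 0 0 0 0 0' 0.6 50
cat > mb.py <<'E'
from h import *
import sys
def meas(n,tag):
    f=arm.grab_frame(n); w=cloud(f); hsv=cv2.cvtColor(f["frame"],cv2.COLOR_RGB2HSV)
    m=(hsv[...,0]>18)&(hsv[...,0]<32)&(hsv[...,1]>140)&(w[...,2]>.006)&(w[...,2]<.06)&(abs(w[...,0]-.55)<.16)&(w[...,1]>-.1)&(w[...,1]<.16)
    _,l,st,_=cv2.connectedComponentsWithStats(m.astype(np.uint8)); 
    if len(st)<2: print(n,"none"); save(f,tag); return f
    i=1+st[1:,4].argmax(); p=w[l==i]
    c=p[:,:2].mean(0); u=np.linalg.svd(p[:,:2]-c,full_matrices=False)[2][0]; s=(p[:,:2]-c)@u; v=np.array([-u[1],u[0]])
    print(n,st[i],"ends",(c+u*s.min()).round(4),(c+u*s.max()).round(4),"len",np.ptp(s).round(4),"head",np.degrees(np.arctan2(u[1],u[0])).round(1))
    for a in np.arange(s.min(),s.max(),.0114):
        k=p[(s>=a)&(s<a+.0114)]; cc=(k[:,:2]-c)@v; print("  s",(a-s.min()).round(3),len(k),"z",np.percentile(k[:,2],[5,95]).round(3),"c",cc.min().round(4),cc.max().round(4))
    save(f,tag); return f
E
python3 - <<'E'
from mb import *
f=meas("wrist","wrist2"); meas("side","side3")
go([.56,.04,.15],40.3,90,flip=False)
for r in arm.place_of(f,"bolt_center")[:2]: print(r)
E
```

```text
t: 11.92
eef_pos: [0.5544, 0.0422, 0.2139]
ee_rot: [-2.259, 1.544, -1.567]
force: [0.0, 0.6, -0.5]
width: 0.0527
wrist [ 308  157   36  101 1998] ends [0.5383 0.0344] [0.6282 0.1066] len 0.1153 head 38.8
  s 0.0 469 z [0.012 0.038] c -0.0189 0.0195
  s 0.011 227 z [0.023 0.037] c -0.0188 0.0196
  s 0.023 173 z [0.023 0.029] c -0.0098 0.0092
  s 0.034 176 z [0.019 0.028] c -0.0097 0.0095
  s 0.046 174 z [0.019 0.027] c -0.0096 0.0099
  s 0.057 161 z [0.019 0.027] c -0.0094 0.009
  s 0.068 157 z [0.019 0.026] c -0.0092 0.0094
  s 0.08 153 z [0.018 0.025] c -0.0091 0.0097
  s 0.091 154 z [0.016 0.024] c -0.01 0.01
  s 0.103 148 z [0.015 0.023] c -0.01 0.0101
  s 0.114 6 z [0.019 0.022] c -0.0074 0.0009
side [296 250  42  14 228] ends [0.5328 0.0415] [0.6207 0.1061] len 0.1091 head 36.3
  s 0.0 49 z [0.023 0.04 ] c -0.0144 0.0116
  s 0.011 17 z [0.024 0.038] c -0.0109 0.0039
  s 0.023 23 z [0.023 0.031] c -0.0049 0.0038
  s 0.034 21 z [0.02 0.03] c -0.0095 0.0037
  s 0.046 21 z [0.022 0.027] c -0.0099 0.0047
  s 0.057 24 z [0.019 0.029] c -0.0086 0.0046
  s 0.068 22 z [0.021 0.026] c -0.0057 0.0046
  s 0.08 19 z [0.018 0.027] c -0.0066 0.0053
  s 0.091 18 z [0.018 0.026] c -0.0047 0.0059
  s 0.103 14 z [0.018 0.024] c -0.005 0.006
flip False shift [ 0.18 -0.09 -2.72] turn [ 0.31 -0.02  0.13] rows>= 2.7
t 12.03 tcp [0.5546 0.0426 0.2127] x [-0.002 -0.027 -1.   ] y [-0.638  0.769 -0.02 ] q [ 0.45  0.16 -0.23  0.03 -1.19 -1.34] w 0.0528 F [1.6 0.4 0.8]
{'position': [0.5055, 0.5188], 'confidence': 0.97}
```

View pics/wrist2.png

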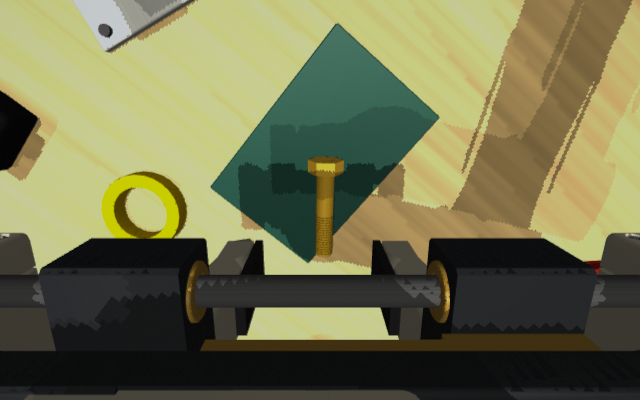

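The bolt lies on the mat: wrist image head (326,166), tip (323,252), centre about (0.583, 0.070), heading 38.8°, still and untouched. That meets the intermediate condition. I'll regrasp near its centre of mass with 60 N.

```bash
python3 -c "
from h import *
u=np.array([np.cos(np.radians(38.8)),np.sin(np.radians(38.8))])
p=np.array([.5383,.0344])+.041*u; print(p)
go([*p,.0195],38.8,90,back=.012,flip=False)"
```

```text
[0.57025286 0.06009076]
flip False shift [ 0.52  0.58 -6.83] turn [ 0.31 -0.03 -0.17] rows>= 6.8
t 12.07 tcp [0.5546 0.0426 0.2123] x [-0.002 -0.028 -1.   ] y [-0.638  0.769 -0.02 ] q [ 0.45  0.16 -0.23  0.03 -1.19 -1.34] w 0.0527 F [-0.8 -0.3  1.3]
```

```bash
python3 -m inch '0.2 0.2 -0.8 0.1 0 -0.06; 0.2 0.2 -1 0.1 0 -0.06; 0.12 0.18 -1 0.11 -0.03 -0.05; 0 0 -1 0 0 0; 0 0 -1 0 0 0; 0 0 -0.8 0 0 0; 0 0 -0.4 0 0 0; 0 0 -0.2 0 0 0; 0 0 0 0 0 0; 0 0 0 0 0 0'
python3 - <<'E'
from h import *
go([.5703,.0601,.0195],38.8,90,back=.012,flip=False)
f=arm.grab_frame("wrist"); save(f,"wrist3")
E
```

```text
t: 13.32
eef_pos: [0.5706, 0.0599, 0.0272]
ee_rot: [-0.435, 1.569, 0.242]
force: [-0.3, 0.2, 0.4]
width: 0.0525
flip False shift [-0.01  0.01 -0.66] turn [-0.01  0.02 -0.  ] rows>= 0.7
t 13.32 tcp [0.5706 0.0599 0.0272] x [ 0.002  0.    -1.   ] y [-0.627  0.779 -0.001] q [ 0.45  0.36 -0.42  0.   -0.79 -1.34] w 0.0525 F [-0.3  0.2  0.4]
```

```bash
python3 -m inch '0 0 -0.35 0 0 0; 0 0 -0.3 0 0 0; 0 0 0 0 0 0; 0 0 0 0 0 0' && python3 -m inch '0 0 0 0 0 0; 0 0 0 0 0 0; 0 0 0 0 0 0; 0 0 0 0 0 0; 0 0 0 0 0 0; 0 0 0 0 0 0' 0 60 && python3 -m inch '0 0 0 0 0 0; 0 0 0.3 0 0 0; 0 0 0.7 0 0 0; 0 0 1 0 0 0; 0 0 0 0 0 0; 0 0 0 0 0 0'
python3 - <<'E'
from h import *
f=arm.grab_frame("wrist"); save(f,"wrist4"); s=arm.get_state(); print(s["width"],s["force"],s["moment"])
E
```

```text
t: 13.88
eef_pos: [0.5699, 0.0596, 0.0067]
ee_rot: [-1.216, 1.57, -0.539]
force: [0.3, -0.5, -0.3]
width: 0.0527
t: 14.62
eef_pos: [0.5699, 0.0596, 0.0068]
ee_rot: [-0.669, 1.57, 0.008]
force: [-0.4, -0.5, -0.2]
width: 0.0015
t: 15.38
eef_pos: [0.5698, 0.0597, 0.0671]
ee_rot: [-0.285, 1.57, 0.392]
force: [-0.2, -0.3, -0.7]
width: 0.0004
0.00032550204873377453 [-0.04243422  0.61262682 -0.24005937] [0.08463788 0.10192542 0.03165542]
```

View pics/wrist4.png

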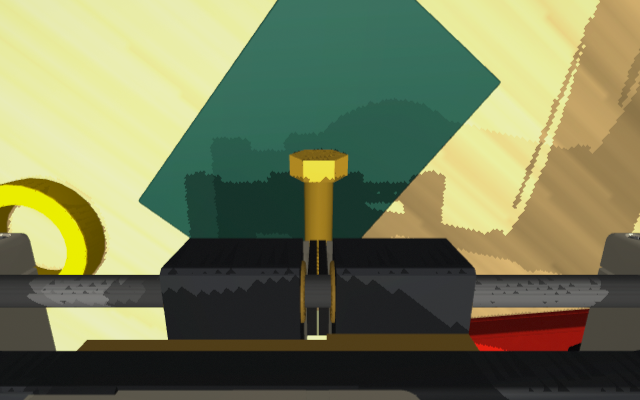

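The fingers shut with nothing between them. The bolt's head is at (319,165) with the shank running in under the fingers. I need to know where it lies, and whether it is on the mat or caught.

```bash
python3 - <<'E'
from mb import *
f=meas("wrist","wrist5"); g=meas("side","side5")
w=cloud(f)
for v in (140,165,190,210,225,235,245,255,265,275,285,300,320,335): print(v,[w[v,u].round(3).tolist() for u in (318,)],end=" ")
np.savez("w5.npz",**{k:f[k] for k in("frame","range_z","mtx","pose")})
E
```

```text
wrist [ 289  151   59  124 3375] ends [0.5382 0.034 ] [0.6058 0.0881] len 0.0865 head 38.7
  s 0.0 1286 z [0.011 0.038] c -0.0196 0.0195
  s 0.011 577 z [0.022 0.037] c -0.0191 0.0195
  s 0.023 463 z [0.02  0.029] c -0.0098 0.0097
  s 0.034 439 z [0.02  0.028] c -0.0099 0.0099
  s 0.046 412 z [0.02  0.027] c -0.0093 0.01
  s 0.057 151 z [0.019 0.027] c -0.0093 0.0094
  s 0.068 29 z [0.024 0.026] c -0.0007 0.0
  s 0.08 18 z [0.023 0.025] c -0.0007 0.0001
side [296 251  42  13 251] ends [0.532  0.0419] [0.6208 0.106 ] len 0.1095 head 35.8
  s 0.0 49 z [0.021 0.04 ] c -0.0131 0.0115
  s 0.011 26 z [0.022 0.038] c -0.0131 0.0029
  s 0.023 25 z [0.023 0.03 ] c -0.0081 0.0042
  s 0.034 23 z [0.019 0.029] c -0.0078 0.0042
  s 0.046 21 z [0.021 0.029] c -0.0072 0.0053
  s 0.057 20 z [0.019 0.027] c -0.0048 0.005
  s 0.068 23 z [0.02  0.027] c -0.0065 0.006
  s 0.08 26 z [0.019 0.026] c -0.0081 0.0059
  s 0.091 22 z [0.018 0.025] c -0.007 0.008
  s 0.103 16 z [0.019 0.024] c -0.0076 0.0073
140 [[0.533, 0.03, 0.003]] 165 [[0.542, 0.037, 0.036]] 190 [[0.556, 0.048, 0.03]] 210 [[0.567, 0.057, 0.029]] 225 [[0.576, 0.064, 0.027]] 235 [[0.582, 0.069, 0.026]] 245 [[0.588, 0.074, 0.026]] 255 [[0.594, 0.079, 0.025]] 265 [[0.6, 0.083, 0.025]] 275 [[0.546, 0.039, 0.174]] 285 [[0.546, 0.04, 0.178]] 300 [[0.549, 0.042, 0.18]] 320 [[nan, nan, nan]] 335 [[0.66, 0.132, -0.001]]
```

```bash
python3 - <<'E'
from h import *
s=arm.get_state(); T=R.from_euler("xyz",s["ee_rot"]).as_matrix()
f=dict(np.load("w5.npz")); K=f["mtx"];P=f["pose"]
print("cam in tool",(T.T@(P[:3,3]-s["eef_pos"])).round(3),"cam look in tool",(T.T@-P[:3,2]).round(3))
for b in (0,.01,.019,.03,.06,.1,.15):
  for h in (0,):
    p=s["eef_pos"]-b*T[:,0]; c=P[:3,:3].T@(p-P[:3,3]); print(b,(K[0,0]*c[0]/-c[2]+K[0,2]).round(),(-K[1,1]*c[1]/-c[2]+K[1,2]).round(),"depth",-c[2].round(3))
# depth of finger region in tool frame
w=(cloud(f)-s["eef_pos"])@T
for v in range(236,345,8): print(v,[w[v,u].round(3).tolist() for u in (306,311,325,330)])
E
```

```text
cam in tool [-0.188 -0.001 -0.073] cam look in tool [0.962 0.001 0.272]
0 320.0 235.0 depth 0.201
0.01 320.0 242.0 depth 0.191
0.019 320.0 249.0 depth 0.182
0.03 320.0 257.0 depth 0.172
0.06 321.0 289.0 depth 0.143
0.1 322.0 357.0 depth 0.105
0.15 326.0 574.0 depth 0.056
236 [[0.044, -0.009, 0.018], [0.04, -0.005, 0.016], [0.04, 0.004, 0.016], [0.045, 0.008, 0.018]]
244 [[-0.039, -0.006, -0.011], [-0.037, -0.004, -0.01], [-0.035, 0.003, -0.009], [-0.038, 0.005, -0.01]]
252 [[-0.047, -0.006, -0.01], [-0.045, -0.004, -0.009], [-0.045, 0.002, -0.009], [-0.048, 0.004, -0.01]]
260 [[-0.05, -0.006, -0.008], [-0.052, -0.004, -0.009], [-0.052, 0.002, -0.009], [-0.049, 0.004, -0.007]]
268 [[-0.063, -0.006, -0.011], [-0.06, -0.004, -0.009], [-0.06, 0.002, -0.009], [-0.108, 0.002, -0.033]]
276 [[-0.109, -0.004, -0.031], [-0.109, -0.003, -0.031], [-0.109, 0.001, -0.031], [-0.109, 0.002, -0.031]]
284 [[-0.113, -0.004, -0.031], [-0.112, -0.003, -0.031], [-0.111, 0.001, -0.03], [-0.113, 0.002, -0.031]]
292 [[-0.114, -0.004, -0.03], [-0.113, -0.003, -0.029], [-0.112, 0.001, -0.029], [-0.113, 0.002, -0.029]]
300 [[-0.113, -0.004, -0.027], [-0.114, -0.003, -0.027], [-0.114, 0.001, -0.027], [-0.114, 0.002, -0.027]]
308 [[-0.08, -0.005, -0.004], [-0.076, -0.003, -0.001], [-0.076, 0.002, -0.001], [-0.11, 0.002, -0.023]]
316 [[-0.081, -0.005, -0.001], [-0.076, -0.003, 0.002], [-0.077, 0.002, 0.002], [-0.111, 0.002, -0.021]]
324 [[-0.082, -0.005, 0.001], [-0.077, -0.003, 0.005], [-0.076, 0.002, 0.006], [-0.091, 0.003, -0.005]]
332 [[-0.083, -0.005, 0.004], [-0.077, -0.003, 0.009], [-0.076, 0.002, 0.009], [-0.092, 0.003, -0.003]]
340 [[-0.122, -0.004, -0.022], [-0.122, -0.003, -0.022], [-0.123, 0.0, -0.023], [-0.122, 0.002, -0.023]]
```

```bash
python3 - <<'E'
import cv2
im=cv2.imread("pics/side5.png"); cv2.imwrite("pics/side5c.png",cv2.resize(im[180:320,200:400],None,fx=4,fy=4,interpolation=cv2.INTER_CUBIC))
E
```

```text
(no output)
```

View pics/side5c.png

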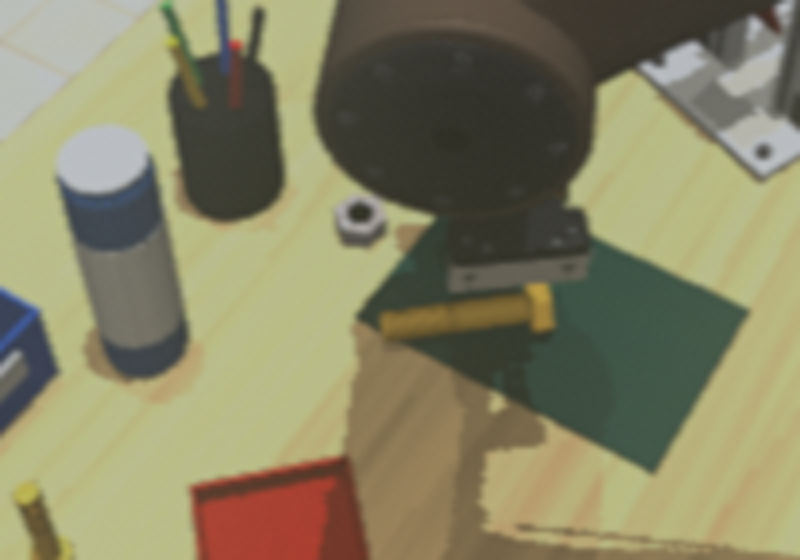

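The finger surfaces seen by the wrist camera end about 33 mm short of the reported TCP. So the reported TCP lies beyond the real fingertips, which explains the weak first grip on just the bolt's tip and the second one closing above the bolt. I'll pin the offset down.

```bash
python3 - <<'E'
from h import *
s=arm.get_state(); T=R.from_euler("xyz",s["ee_rot"]).as_matrix()
f=dict(np.load("w5.npz")); w=(cloud(f)-s["eef_pos"])@T
m=(abs(w[...,1])<.012)&(w[...,0]>-.09)&(w[...,0]<-.005)&(abs(w[...,2])<.03)
v,u=np.nonzero(m);p=w[m];print(len(p),v.min(),v.max(),u.min(),u.max(),np.percentile(p[:,0],[90,97,99,100]).round(4))
for r in range(236,246): 
    k=w[r][m[r]]; print(r,len(k),k.mean(0).round(4) if len(k) else "")
go([.5703,.0601,.0195],38.8,90,back=.012+.033,flip=False)
E
```

```text
1460 241 339 303 332 [-0.039  -0.0344 -0.0318 -0.0304]
236 0 
237 0 
238 0 
239 0 
240 0 
241 26 [-0.0328 -0.001  -0.0095]
242 26 [-0.0341 -0.001  -0.0095]
243 26 [-0.0354 -0.001  -0.0096]
244 26 [-0.0365 -0.001  -0.0095]
245 26 [-0.0378 -0.001  -0.0096]
flip False shift [ 0.03  0.02 -3.06] turn [ 0.   -0.01  0.  ] rows>= 3.1
t 15.53 tcp [0.5694 0.0594 0.0662] x [-0.001 -0.    -1.   ] y [-0.626  0.779  0.   ] q [ 0.45  0.31 -0.38  0.   -0.88 -1.34] w 0.0005 F [-0.5  0.1 -0.5]
```

```bash
python3 -m inch '0 0 0 0 0 0; 0 0 0 0 0 0; 0 0 0 0 0 0; 0 0 -0.8 0 0 0; 0 0 -1 0 0 0; 0 0 -0.7 0 0 0; 0 0 -0.35 0 0 0; 0 0 -0.15 0 0 0; 0 0 0 0 0 0; 0 0 0 0 0 0' 0.6 60 && python3 -m inch '0 0 0 0 0 0; 0 0 0 0 0 0; 0 0 0 0 0 0; 0 0 0 0 0 0; 0 0 0 0 0 0' 0 60 
python3 -c "
from h import *
go([.5703,.0601,.0195],38.8,90,back=.012+.032,flip=False)"
```

```text
t: 16.77
eef_pos: [0.5705, 0.0599, -0.0224]
ee_rot: [-0.43, 1.569, 0.248]
force: [0.0, -1.0, -0.6]
width: 0.0524
t: 17.4
eef_pos: [0.57, 0.0596, -0.0231]
ee_rot: [-0.662, 1.57, 0.015]
force: [-0.4, -0.1, 0.9]
width: 0.0185
flip False shift [ 0.01  0.02 -0.05] turn [-0.    0.01  0.  ] rows>= 0.0
t 17.4 tcp [ 0.57    0.0596 -0.0231] x [ 0.001  0.    -1.   ] y [-0.627  0.779 -0.   ] q [ 0.45  0.43 -0.47  0.   -0.68 -1.34] w 0.0185 F [-0.4 -0.1  0.9]
```

```bash
python3 -m inch '0 0 0.3 0 0 0; 0 0 0.6 0 0 0; 0 0 0.9 0 0 0; 0 0 1 0 0 0; 0 0 1 0 0 0; 0 0 1 0 0 0; 0 0 1 0 0 0; 0 0 1 0 0 0; 0 0 1 0 0 0; 0 0 0.5 0 0 0; 0 0 0 0 0 0; 0 0 0 0 0 0'
cat >> h.py <<'E'
def held():
    s=arm.get_state(); T=R.from_euler("xyz",s["ee_rot"]).as_matrix(); f=arm.grab_frame("wrist")
    w=(cloud(f)-s["eef_pos"])@T; hsv=cv2.cvtColor(f["frame"],cv2.COLOR_RGB2HSV)
    m=(hsv[...,0]>16)&(hsv[...,0]<34)&(hsv[...,1]>140)&(abs(w[...,1])<.03)&(abs(w[...,0]+.04)<.05)&(abs(w[...,2])<.12)
    p=w[m]; print("held n",len(p),"w",round(float(s["width"]),4),"F",s["force"].round(1))
    for a in np.arange(-.07,.1,.01):
        k=p[(p[:,2]>=a)&(p[:,2]<a+.01)]
        if len(k)>5: print("  z",round(a,3),len(k),"x",np.percentile(k[:,0],[2,50,98]).round(4),"y",np.percentile(k[:,1],[2,98]).round(4))
    return f
E
python3 - <<'E'
from h import *
f=held(); save(f,"wrist6")
s=arm.get_state();print(s["eef_pos"])
E
```

```text
t: 18.9
eef_pos: [0.569, 0.0595, 0.2243]
ee_rot: [2.661, 1.569, -2.946]
force: [-0.4, 0.2, -4.0]
width: 0.0187
held n 7867 w 0.0187 F [-0.4  0.2 -4. ]
  z -0.05 451 x [-0.0412 -0.0333 -0.0262] y [-0.0151  0.013 ]
  z -0.04 3149 x [-0.061  -0.0553 -0.0391] y [-0.019   0.0173]
  z -0.03 1184 x [-0.0606 -0.0589 -0.0441] y [-0.019   0.0172]
  z -0.02 942 x [-0.0522 -0.0502 -0.043 ] y [-0.01    0.0085]
  z -0.01 820 x [-0.0516 -0.0493 -0.0429] y [-0.0104  0.0081]
  z 0.0 20 x [-0.0467 -0.045  -0.0429] y [-0.0103  0.0083]
  z 0.01 254 x [-0.0498 -0.0483 -0.0442] y [-0.0091  0.0071]
  z 0.02 714 x [-0.0494 -0.0474 -0.0409] y [-0.0106  0.0082]
  z 0.03 333 x [-0.049  -0.0461 -0.0395] y [-0.0109  0.0085]
[0.5690331  0.05944029 0.22423652]
```

```bash
cat >> h.py <<'E'
HP=np.array([-.0425,-.001,-.034])
def go2(load,h,above,pitch=111,along=0.):
    """head axis point to `above`+17 mm over rails at load"""
    t=np.radians(25);a=np.radians(h); tx=np.array([np.cos(a)*np.cos(t),np.sin(a)*np.cos(t),-np.sin(t)]); tz=np.array([np.cos(a)*np.sin(t),np.sin(a)*np.sin(t),np.cos(t)])
    s=arm.get_state(); R0=R.from_euler("xyz",s["ee_rot"]).as_matrix(); T=Rt(h,pitch)
    tgt=np.array(load)+tz*(above+.017)+tx*along; tcp=tgt-T@HP
    d=(tcp-s["eef_pos"])/.03; rv=np.degrees(R.from_matrix(T@R0.T).as_rotvec())/5
    print("shift",d.round(2),"turn",rv.round(2),"tz",(tz/.03).round(2),"tcp",s["eef_pos"].round(4),"q",s["q"].round(2),"w",round(float(s["width"]),4),"F",s["force"].round(1),"t",round(float(s["t"]),2))
E
python3 -c "
from h import *
go2([.447,-.386,.2235],65.5,.09)"
```

```text
shift [ -3.24 -12.96   1.48] turn [-3.33  2.58  5.29] tz [ 5.84 12.82 30.21] tcp [0.569  0.0594 0.2242] q [ 0.45  0.17 -0.17 -0.   -1.23 -1.34] w 0.0184 F [-0.4  1.  -4.5] t 18.95
```

```bash
python3 -m inch '-0.1 -0.4 0.5 -0.24 0.18 0.38; -0.23 -0.9 0.5 -0.24 0.18 0.38; -0.23 -0.95 0.5 -0.24 0.18 0.38; -0.23 -0.95 0 -0.24 0.18 0.38; -0.23 -0.95 0 -0.24 0.18 0.38; -0.23 -0.95 0 -0.24 0.18 0.38; -0.23 -0.95 0 -0.24 0.18 0.38; -0.23 -0.95 0 -0.24 0.18 0.38; -0.23 -0.95 0 -0.24 0.18 0.38; -0.23 -0.95 0 -0.24 0.18 0.38; -0.23 -0.95 0 -0.24 0.18 0.38; -0.23 -0.95 0 -0.24 0.18 0.38' && python3 -m inch '-0.25 -0.95 0 -0.24 0.18 0.38; -0.22 -0.9 0 -0.24 0.18 0.38; -0.1 -0.4 0 0 0 0; -0.1 -0.4 0 0 0 0; 0 0 0 0 0 0; 0 0 0 0 0 0'
python3 - <<'E'
from h import *
go2([.447,-.386,.2235],65.5,.09)
f=held(); save(f,"wrist7"); np.savez("w7.npz",**{k:f[k] for k in("frame","range_z","mtx","pose")})
w=cloud(f).reshape(-1,3)
for n,ww in(("wrist",w),):
    k=ww[(ww[:,2]>.12)&(ww[:,2]<.25)&(abs(ww[:,0]-.48)<.13)&(abs(ww[:,1]+.32)<.16)]; print(n,len(k))
for t in("load_point","stop_point","track"):
    for r in arm.place_of(f,t)[:2]:
        u,v=r["position"][0]*640,r["position"][1]*400; print(t,round(r["confidence"],2),round(u),round(v),ray(f,u,v,{"load_point":.2235,"stop_point":.139,"track":.232}[t]).round(4))
E
```

```text
t: 20.45
eef_pos: [0.4904, -0.2651, 0.2695]
ee_rot: [-3.098, 1.258, -2.018]
force: [0.1, -0.8, -3.6]
width: 0.019
t: 21.2
eef_pos: [0.4711, -0.3436, 0.2708]
ee_rot: [-3.124, 1.209, -1.978]
force: [-0.4, 0.2, -3.2]
width: 0.0186
shift [ 0.02  0.47 -0.07] turn [-0.02  0.08 -0.05] tz [ 5.84 12.82 30.21] tcp [ 0.4711 -0.3436  0.2708] q [-0.06  0.15 -0.29  0.36 -1.27 -0.5 ] w 0.0186 F [-0.4  0.2 -3.2] t 21.2
held n 7761 w 0.0186 F [-0.4  0.2 -3.2]
  z -0.05 358 x [-0.0405 -0.033  -0.0272] y [-0.0152  0.0124]
  z -0.04 3164 x [-0.061  -0.0551 -0.0378] y [-0.0189  0.0169]
  z -0.03 1171 x [-0.0606 -0.0589 -0.0441] y [-0.019   0.0172]
  z -0.02 926 x [-0.0522 -0.0502 -0.0433] y [-0.0101  0.0084]
  z -0.01 819 x [-0.0517 -0.0494 -0.0432] y [-0.0104  0.0081]
  z 0.0 19 x [-0.0697 -0.0455 -0.0417] y [-0.0103  0.0083]
  z 0.01 255 x [-0.0498 -0.0484 -0.0447] y [-0.009   0.0071]
  z 0.02 722 x [-0.0495 -0.0474 -0.0406] y [-0.0105  0.0083]
  z 0.03 327 x [-0.0488 -0.0464 -0.0395] y [-0.0109  0.0085]
wrist 2385
```

View pics/wrist7.png

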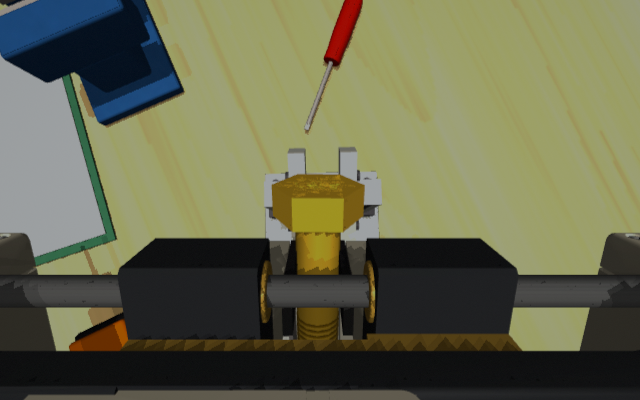

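The bolt is held level with the track, head at (318,200). The rail ends show at (297,150) and (347,150), so the slot's centre is near column 322. I'll fit the track from the rail points.

```bash
python3 - <<'E'
from h import *
from scipy.optimize import least_squares
f=dict(np.load("w7.npz")); W=cloud(f)
pts=W[145:180,285:360].reshape(-1,3); 
k=pts[(pts[:,2]>.2)&(pts[:,2]<.26)]
a0=np.array([.447,-.386])
def fr(h,o,k):
    a=np.radians(h);d=np.array([np.cos(a),np.sin(a)]);n=np.array([-d[1],d[0]]);s=(k[:,:2]-o)@d;c=(k[:,:2]-o)@n
    t=np.radians(25);zz=k[:,2]-.2235; return s*np.cos(t)-zz*np.sin(t),c,s*np.sin(t)+zz*np.cos(t)
def show(n,k,h):
    x,c,z=fr(h,a0,k); m=(abs(z)<.005)&(abs(c)<.035)
    print(n,"rail pts",m.sum())
    for b in np.arange(-.03,.20,.015):
        q=m&(x>=b)&(x<b+.015); l=c[q&(c>.003)];r=c[q&(c<-.003)]
        if len(l)>4 and len(r)>4: print("  x",b.round(3),len(l),len(r),"R",r.min().round(4),r.max().round(4),"L",l.min().round(4),l.max().round(4),"mid",np.round((np.percentile(l,4)+np.percentile(r,96))/2,4),"z",np.median(z[q]).round(4), "xmin",x[q].min().round(4))
show("wrist",W.reshape(-1,3),65.5)
for n in("scene","side"): show(n,cloud(dict(np.load(n+"0.npz"))).reshape(-1,3),65.5)
go2([.447,-.386,.2235],65.5,.09)
E
```

```text
wrist rail pts 1314
  x -0.015 302 285 R -0.027 -0.015 L 0.0101 0.0219 mid -0.0024 z 0.0026 xmin -0.0118
  x 0.0 197 155 R -0.0295 -0.0146 L 0.0104 0.0249 mid -0.0018 z 0.0023 xmin 0.0
  x 0.045 206 37 R -0.0284 -0.0227 L 0.0123 0.026 mid -0.0048 z 0.0023 xmin 0.0451
  x 0.12 18 18 R -0.0239 -0.023 L 0.0133 0.0144 mid -0.0049 z 0.0029 xmin 0.1213
  x 0.135 67 5 R -0.0234 -0.0234 L 0.0136 0.0243 mid -0.0048 z 0.0027 xmin 0.1352
scene rail pts 622
  x -0.015 13 17 R -0.0294 -0.0137 L 0.0056 0.0209 mid -0.0044 z 0.0026 xmin -0.0111
  x 0.0 21 24 R -0.0294 -0.0137 L 0.0072 0.0213 mid -0.0035 z 0.0019 xmin 0.0001
  x 0.015 24 23 R -0.029 -0.014 L 0.0068 0.0251 mid -0.0034 z 0.0026 xmin 0.0153
  x 0.03 27 26 R -0.0295 -0.0149 L 0.0072 0.0261 mid -0.0035 z 0.0027 xmin 0.0301
  x 0.045 23 26 R -0.031 -0.0134 L 0.0084 0.0224 mid -0.0039 z 0.0019 xmin 0.0452
  x 0.06 22 16 R -0.0273 -0.0107 L 0.0091 0.0251 mid -0.0016 z 0.0018 xmin 0.0604
  x 0.075 24 7 R -0.0346 -0.0313 L 0.0114 0.0331 mid -0.0096 z 0.0024 xmin 0.0753
  x 0.09 11 16 R -0.0337 -0.025 L 0.015 0.0257 mid -0.0054 z 0.0018 xmin 0.
[... 1035 characters left out ...]
3 0.0343 mid 0.01 z 0.0016 xmin 0.0903
  x 0.105 11 26 R -0.0216 -0.0073 L 0.0301 0.0342 mid 0.0112 z 0.0013 xmin 0.1052
  x 0.12 9 24 R -0.0213 -0.0072 L 0.0295 0.0328 mid 0.0112 z 0.0019 xmin 0.1213
  x 0.135 10 28 R -0.0218 -0.0052 L 0.0302 0.0321 mid 0.0116 z 0.0028 xmin 0.135
  x 0.15 12 24 R -0.0208 -0.0059 L 0.0301 0.0339 mid 0.0117 z 0.0022 xmin 0.1502
  x 0.165 11 25 R -0.0206 -0.007 L 0.0311 0.0339 mid 0.0121 z 0.0017 xmin 0.1651
  x 0.18 9 29 R -0.02 -0.0059 L 0.0309 0.0346 mid 0.0123 z 0.0017 xmin 0.1803
shift [ 0.02  0.47 -0.08] turn [-0.01  0.08 -0.06] tz [ 5.84 12.82 30.21] tcp [ 0.4712 -0.3435  0.2709] q [-0.06  0.15 -0.29  0.36 -1.27 -0.5 ] w 0.0184 F [ 0.1 -0.4 -3.5] t 21.4
```

```bash
python3 -c "
from h import *
for a in(.035,.004): go2([.4524,-.3793,.2224],66.5,a)"
```

```text
shift [-0.15 -0.   -1.77] turn [-0.01  0.08  0.14] tz [ 5.62 12.92 30.21] tcp [ 0.4712 -0.3435  0.2709] q [-0.06  0.15 -0.29  0.36 -1.27 -0.5 ] w 0.0184 F [ 0.1 -0.4 -3.5] t 21.4
shift [-0.32 -0.4  -2.71] turn [-0.01  0.08  0.14] tz [ 5.62 12.92 30.21] tcp [ 0.4712 -0.3435  0.2709] q [-0.06  0.15 -0.29  0.36 -1.27 -0.5 ] w 0.0184 F [ 0.1 -0.4 -3.5] t 21.4
```

```bash
python3 -m inch '-0.05 0 -0.4 0 0.04 0.07; -0.05 0 -0.5 0 0.04 0.07; -0.05 0 -0.5 0 0 0; 0 0 -0.37 0 0 0; 0 0 0 0 0 0; 0 0 0 0 0 0; 0 0 0 0 0 0'
cat > tr.py <<'E'
from h import *
def track(load,h,n):
    f=held(); save(f,n); W=cloud(f).reshape(-1,3)
    a=np.radians(h);t=np.radians(25);tx=np.array([np.cos(a)*np.cos(t),np.sin(a)*np.cos(t),-np.sin(t)]);ty=np.array([-np.sin(a),np.cos(a),0]);tz=np.cross(tx,ty)
    q=W-np.array(load); x,c,z=q@tx,q@ty,q@tz; m=(abs(z)<.005)&(abs(c)<.035)
    for b in np.arange(-.03,.20,.015):
        k=m&(x>=b)&(x<b+.015); l=c[k&(c>.003)];r=c[k&(c<-.003)]
        if len(l)>4 and len(r)>4: print("  x",b.round(3),len(l),len(r),"R",r.max().round(4),"L",l.min().round(4),"mid",np.round((np.percentile(l,3)+np.percentile(r,97))/2,4),"z",np.median(z[k]).round(4),"xmin",x[k].min().round(4))
    s=arm.get_state();T=R.from_euler("xyz",s["ee_rot"]).as_matrix(); p=s["eef_pos"]+T@HP-load; b=T@np.array([np.sin(np.radians(3.6)),0,np.cos(np.radians(3.6))])
    print("head in load frame x,y,z",(p@tx).round(4),(p@ty).round(4),(p@tz).round(4),"bolt axis",(b@tx).round(3),(b@ty).round(3),(b@tz).round(3))
E
python3 -c "
from tr import *
track([.4524,-.3793,.2224],66.5,'wrist8'); go2([.4524,-.3793,.2224],66.5,.004)"
```

```text
t: 22.28
eef_pos: [0.4668, -0.344, 0.2183]
ee_rot: [-3.14, 1.206, -1.98]
force: [0.7, -0.4, -4.7]
width: 0.0185
held n 7773 w 0.0185 F [ 0.7 -0.4 -4.7]
  z -0.05 336 x [-0.0404 -0.0327 -0.0274] y [-0.0149  0.0122]
  z -0.04 3184 x [-0.061  -0.0551 -0.0375] y [-0.0189  0.017 ]
  z -0.03 1190 x [-0.0607 -0.0591 -0.0438] y [-0.0191  0.0172]
  z -0.02 931 x [-0.0522 -0.0503 -0.0433] y [-0.0101  0.0084]
  z -0.01 813 x [-0.0516 -0.0494 -0.0433] y [-0.0104  0.0082]
  z 0.0 22 x [-0.047  -0.0454 -0.0426] y [-0.0103  0.0083]
  z 0.01 250 x [-0.0501 -0.0483 -0.0447] y [-0.009   0.0071]
  z 0.02 726 x [-0.0494 -0.0474 -0.0411] y [-0.0107  0.0083]
  z 0.03 321 x [-0.0486 -0.0462 -0.04  ] y [-0.0108  0.0085]
  x -0.03 192 180 R -0.0126 L 0.0124 mid -0.0002 z -0.0002 xmin -0.0194
  x -0.015 576 577 R -0.0126 L 0.0123 mid -0.0001 z -0.0 xmin -0.015
  x 0.0 235 235 R -0.0125 L 0.0124 mid -0.0002 z -0.0001 xmin 0.0
  x 0.03 233 225 R -0.0137 L 0.0142 mid 0.0003 z 0.0 xmin 0.0319
  x 0.045 19 21 R -0.0138 L 0.0144 mid 0.0005 z -0.0002 xmin 0.045
  x 0.09 23 22 R -0.0141 L 0.0142 mid 0.0 z 0.0 xmin 0.0945
  x 0.105 101 95 R -0.0139 L 0.0139 mid -0.0002 z 0.0001 xmin 0.1052
  x 0.12 13 13 R -0.0147 L 0.0141 mid -0.0003 z -0.0 xmin 0.12
head in load frame x,y,z -0.0006 -0.0 0.0523 bolt axis 1.0 -0.001 0.008
shift [-0.17 -0.39 -0.96] turn [-0.01  0.01  0.01] tz [ 5.62 12.92 30.21] tcp [ 0.4667 -0.3439  0.2182] q [-0.06  0.18 -0.39  0.37 -1.16 -0.53] w 0.0185 F [-0.4  0.4 -3.4] t 22.32
```

View pics/wrist8.png

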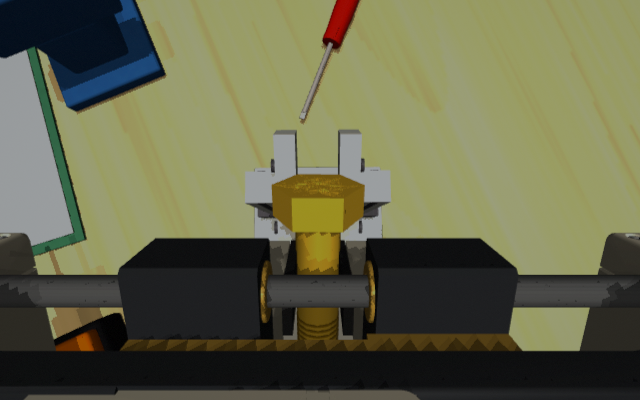

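The alignment is exact: rails at (286,150) and (350,150), slot centre within 0.3 mm, head over the load point, bolt parallel to the track. Lowering.

```bash
python3 -m inch '-0.05 -0.11 -0.26 0 0 0; -0.05 -0.11 -0.26 0 0 0; -0.04 -0.1 -0.24 0 0 0; -0.03 -0.07 -0.2 0 0 0; 0 0 0 0 0 0; 0 0 0 0 0 0; -0.01 -0.02 -0.05 0 0 0; 0 0 0 0 0 0; 0 0 0 0 0 0'
python3 -c "
from tr import *
track([.4524,-.3793,.2224],66.5,'wrist9'); go2([.4524,-.3793,.2224],66.5,.001)" | grep -v "  z"
```

```text
t: 23.45
eef_pos: [0.4611, -0.3562, 0.1876]
ee_rot: [3.141, 1.205, -1.982]
force: [-1.3, -0.1, -4.6]
width: 0.0181
held n 7781 w 0.0181 F [-1.3 -0.1 -4.6]
  x -0.03 295 271 R -0.0127 L 0.0122 mid -0.0003 z -0.0002 xmin -0.0196
  x -0.015 742 770 R -0.0032 L 0.0033 mid -0.0003 z -0.0 xmin -0.015
  x 0.0 98 170 R -0.0215 L 0.022 mid 0.0005 z 0.0 xmin 0.0
  x 0.015 418 457 R -0.0124 L 0.0125 mid 0.0001 z -0.0 xmin 0.0151
  x 0.03 11 7 R -0.0123 L 0.0126 mid 0.0001 z -0.0008 xmin 0.03
  x 0.075 60 65 R -0.0119 L 0.0129 mid 0.0005 z -0.0 xmin 0.0751
  x 0.09 37 44 R -0.0118 L 0.0131 mid 0.0006 z -0.0001 xmin 0.0901
head in load frame x,y,z 0.0002 0.0002 0.0188 bolt axis 1.0 -0.0 0.008
shift [-0.   -0.02 -0.02] turn [-0.01  0.    0.01] tz [ 5.62 12.92 30.21] tcp [ 0.4611 -0.3562  0.1875] q [-0.09  0.2  -0.44  0.39 -1.09 -0.54] w 0.0184 F [ 0.5 -0.2 -3.7] t 23.5
```

```bash
python3 -m inch '0 0 0 0 0 0; 0 0 0 0 0 0; 0 0 0 0 0 0; 0 0 0 0 0 0; 0 0 0 0 0 0; 0 0 0 0 0 0; 0 0 0 0 0 0; 0 0 0 0 0 0' 0.75 30
python3 - <<'E'
from h import *
f=arm.grab_frame("wrist"); save(f,"wrist10",None,.6)
g=arm.grab_frame("side"); save(g,"side10")
import cv2
a=cv2.imread("pics/wrist10.png"); b=cv2.resize(cv2.imread("pics/side10.png")[80:240,320:504],None,fx=2,fy=2)
H=max(a.shape[0],b.shape[0]); o=np.zeros((H,a.shape[1]+b.shape[1],3),np.uint8);o[:a.shape[0],:a.shape[1]]=a;o[:b.shape[0],a.shape[1]:]=b;cv2.imwrite("pics/both10.png",o);print(o.shape)
E
```

```text
t: 24.5
eef_pos: [0.461, -0.3562, 0.1874]
ee_rot: [3.14, 1.205, -1.983]
force: [1.3, 0.5, 0.2]
width: 0.0658
(320, 752, 3)
```

View pics/both10.png

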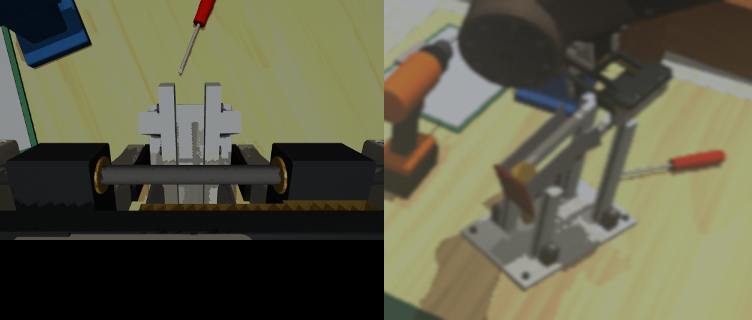

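The head has reached the red stop (525,175 in the side part). I'll withdraw straight up and measure.

```bash
python3 -m inch '0 0 0.4 0 0 0; 0 0 0.8 0 0 0; 0 0 1 0 0 0; 0 0 1 0 0 0; 0 0 1 0 0 0; -0.3 -0.5 1 0 0 0; -0.3 -0.5 0.8 0 0 0; 0 0 0.4 0 0 0; 0 0 0 0 0 0; 0 0 0 0 0 0; 0 0 0 0 0 0'
python3 - <<'E'
from h import *
a=np.radians(66.5);t=np.radians(25);tx=np.array([np.cos(a)*np.cos(t),np.sin(a)*np.cos(t),-np.sin(t)]);ty=np.array([-np.sin(a),np.cos(a),0]);tz=np.cross(tx,ty)
o=np.array([.4524,-.3793,.2224])-.02*tx
ims=[]
for n,b in(("side",(330,90,490,240)),("scene",(140,130,300,280))):
    f=arm.grab_frame(n); w=cloud(f); hsv=cv2.cvtColor(f["frame"],cv2.COLOR_RGB2HSV); q=(w-o)@np.stack([tx,ty,tz],1)
    m=(hsv[...,0]>16)&(hsv[...,0]<34)&(hsv[...,1]>100)&(q[...,0]>-.05)&(q[...,0]<.3)&(abs(q[...,1])<.025)&(q[...,2]>-.12)&(q[...,2]<.04)
    p=q[m]; print(n,len(p)); 
    for z in np.arange(-.12,.04,.01):
        k=p[(p[:,2]>=z)&(p[:,2]<z+.01)]
        if len(k)>1: print("  z",z.round(2),len(k),k.mean(0).round(3))
    for r in arm.place_of(f,"bolt_center")[:3]: 
        u,v=[int(i) for i in (r["position"][0]*640,r["position"][1]*400)]; print(round(r["confidence"],2),u,v,q[v,u].round(3))
    for tt in("black_bolt_a_center","spray_can_center","nut","pen_cup","drill","tape_roll"):
        r=arm.place_of(f,tt); print(tt,[(int(x["position"][0]*640),int(x["position"][1]*400)) for x in r[:2]])
    ims.append(cv2.resize(f["frame"][b[1]:b[3],b[0]:b[2],::-1],(384,360),interpolation=cv2.INTER_CUBIC))
cv2.imwrite("pics/end.png",np.hstack(ims)); print(arm.get_state()["eef_pos"],arm.get_state()["t"])
E
```

```text
t: 25.98
eef_pos: [0.443, -0.3858, 0.3785]
ee_rot: [3.136, 1.205, -1.987]
force: [0.1, -0.3, 0.6]
width: 0.0655
side 106
  z -0.09 6 [ 0.221  0.011 -0.083]
  z -0.08 6 [ 0.219  0.01  -0.075]
  z -0.07 2 [ 0.219  0.011 -0.068]
  z -0.0 2 [ 0.186 -0.01   0.006]
  z 0.01 86 [0.198 0.003 0.015]
  z 0.02 3 [0.212 0.009 0.02 ]
0.77 207 314 [0.811 0.035 0.125]
0.59 392 179 [0.222 0.036 0.007]
black_bolt_a_center [(278, 376), (329, 163)]
spray_can_center []
nut [(260, 226), (291, 237)]
pen_cup [(258, 225)]
drill [(330, 164)]
tape_roll [(306, 208), (275, 334)]
scene 137
  z -0.09 10 [ 0.224 -0.007 -0.084]
  z -0.08 13 [ 0.221 -0.007 -0.075]
  z -0.07 11 [ 0.216 -0.009 -0.066]
  z -0.06 11 [ 0.212 -0.009 -0.054]
  z -0.05 15 [ 0.211 -0.005 -0.044]
  z -0.04 11 [ 0.215 -0.004 -0.036]
  z -0.03 3 [ 0.227  0.014 -0.024]
  z -0.01 4 [ 0.23   0.011 -0.006]
  z -0.0 5 [0.221 0.02  0.005]
  z 0.01 46 [0.202 0.008 0.016]
  z 0.02 4 [0.22  0.009 0.023]
  z 0.03 3 [ 0.212 -0.024  0.033]
0.73 443 244 [0.824 0.12  0.13 ]
0.65 410 206 [0.695 0.196 0.145]
0.58 228 206 [ 0.215 -0.009 -0.034]
black_bolt_a_center [(426, 194)]
spray_can_center [(393, 244), (229, 204)]
nut [(329, 264), (165, 162)]
pen_cup [(340, 290)]
drill [(199, 292)]
tape_roll [(285, 274)]
[ 0.44303613 -0.38619232  0.37944567] 26.775
```

View pics/end.png

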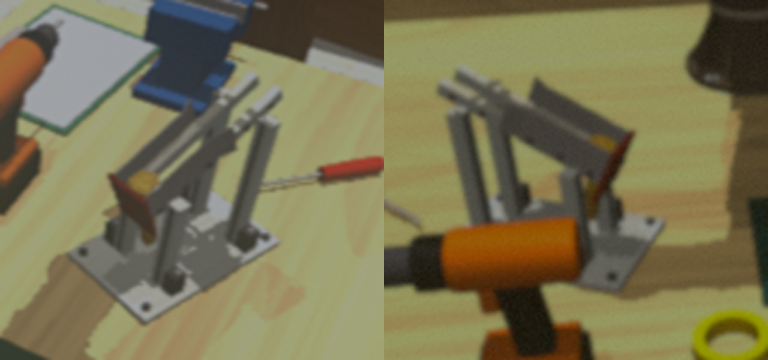

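The head sits at the red stop with the shank hanging through the slot. The centre is near track x 0.21, z -0.043. I'll let it settle a moment, then hand in.

```bash
python3 -m inch '0 0 0 0 0 0; 0 0 0 0 0 0; 0 0 0 0 0 0; 0 0 0 0 0 0; 0 0 0 0 0 0; 0 0 0 0 0 0; 0 0 0 0 0 0; 0 0 0 0 0 0' && python3 -c "
from station import arm
print(arm.job_done())"
```

```text
t: 27.78
eef_pos: [0.443, -0.3862, 0.3794]
ee_rot: [3.14, 1.205, -1.983]
force: [0.0, -0.1, 0.4]
width: 0.0656
the job is handed in; nothing more can be done
None
```

I handed the job in at about 28 s of the 54 s allowed. The yellow bolt lay released on the mat, then I set it on the chute, and it now hangs by its head at the red end stop, thread down.

**First grip failed:** the bolt slipped out just above the mat and dropped onto it instead of being laid down. It came to rest on its side, heading 38.8°. Its centre was about 48 mm and 42 mm from the mat's centre, inside the limits. It lay there untouched for well over 0.2 s.

**Regrasp:** my second attempt closed above the bolt and held nothing. The wrist camera's depth showed why: the real fingertips end about 32 mm short of the reported TCP. With that corrected, the 60 N grip held. I released the bolt about 2 mm above the rails, centred over the slot to within 0.3 mm.

**Final checks:**
- **Bolt position:** its head is at about 200 mm down the track, at the stop. The shank hangs through the slot with its centre near 210 mm along and 43 mm below the rail tops. I did not measure its final speed, but let it settle for a second before handing in.
- **Side offset:** less certain, because the two cameras disagree by up to about 1 cm, roughly their depth error on the thin shank. The network's bolt point in the side view fell on the chute's frame, so I ignored it.
- **Other things:** the detected black bolt, drill, pen cup and tape roll were within a few pixels of their starting pixels. The can matched in the scene view but was missed in the side view. The nut matched in the side view but was misidentified in the scene view. I did not re-measure the second black bolt after the lift.

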